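# Fit the contact head and take the griddle's plate temperature

### The arm

A 7-joint arm with a two-finger parallel gripper is mounted at the origin on a cart in front of the work surface, level with it; the furniture and walls round the work are solid. World frame = base frame: x ahead of the robot, y to its left, z up, the work surface at z = 0. Lengths are in mm, angles in rad, forces in N, time in s.
With the tool pointing down it reaches from about 425 to 975 mm from the base axis. Payload 16.7 kg.
Tool frame: the origin (TCP) lies at the very end of the fingers, on their centre line; the grasp point (between the pads) lies 19 mm behind it; z points along the fingers, y is the line along which they close (so a half turn about z gives the same grasp; the last joint's range is limited). The gripper opens to 85 mm and grips with 20 to 120 N. Pads are 22 mm wide; open, the fingers measure 114 mm over their backs; the gripper's body (76 mm by 85 mm) begins 54 mm behind the grasp point. The pads swing forward as they close: fully open they stand 13 mm farther back than shut.
Start: joints at [1.01, 0.426, 0.074, 1.606, -0.034, 1.111, -0.067], TCP at [269.522, -618.817, 231.302] pointing down, gripper open.
Joint ranges: [-2.85, 2.85], [-0.5, 2.14], [-1.23, 1.37], [0.21, 2.46], [-1.02, 4.16], [0.16, 2.05], [-2.73, 2.73]. Speed limits (rad/s): [1.89, 1.89, 2.39, 2.39, 3.01, 3.01, 3.01].

### API

Orientations are given as a unit quaternion [x, y, z, w].
In Python, from rig import arm, eyes gives the robot as it stands. The module is installed in compiled form; this text tells all that it offers.
- The arm moves only by the tool jog_arm, never from a script. Its argument "series" is a list of rows, each an object of numbers: "gripper": the closure, from -1 (fully open) to 1 (shut); "dx", "dy", "dz": the shift along the tool's x, y, z in mm; "turn": the turn about the tool's z in rad. In form: [{"gripper": .., "dx": .., "dy": .., "dz": .., "turn": ..}, ...]. A call has 1 to 12 rows; each row is the pose to reach, as a shift and turn from the pose commanded when the call began, along the tool's axes at that moment; what a row does not reach only later rows make up. A row lasts 1/10 s, in which the tool goes at most 50 mm and 8.59 degrees, less where a joint would pass 70% of its speed; a pose out of reach is approached as far as the arm can. A call with a gripper value outside its range is refused whole. The fingers move at their own pace and stop on an object; "newtons" is the grip in N (left out, the last holds). Time passes only in rows, so rows that repeat a pose let the fingers close. It gives the time, the measured TCP pose, the force, the opening and the grip force at its end, in the units of the state.
- arm.observe(): the state, without advancing time (a new reading comes with each control period).
- eyes.read_camera(name): name is "side" or "top" or "wrist"; returns a dict with "pixels" (420x560x3 uint8, blue, green, red), "range_z" (420x560 float32, mm along the optical axis (not along the pixel's ray), 0 where there is no reading), "camera_matrix" (3x3 intrinsics, pixels), "distortion" ([k1, k2, p1, p2, k3] as OpenCV has them; the pictures are not rectified), "camera_from_world" (4x4, takes a point from world to camera coordinates). Camera axes: x right, y down, z forward; pixel columns grow to the right and rows downward; lengths in mm; the calibration is good to about 2 mm. A picture is of the moment at which its call begins.
- arm.job_done(): hands the job in; it is judged then, once.
The state is a dict: "clock": time; "qpos": joint angles; "dq": joint speeds; "effort": joint torques, N m; "position": TCP position; "eef_rot": TCP orientation; "wrist_force": force on the tool from outside, world axes, zero at the start; "moment": the same for the moment, N m; "gripper_width": finger opening in mm; "finger_force": force on a finger pad.
Only numpy, scipy, OpenCV 4.12 (cv2) and the standard library are available. Lean on these libraries where they do the work, as an engineer would, in place of code of your own. Each camera call takes 0.05 s, during which the arm holds its last target. There are 200 camera calls.

### The job

Check the griddle plate with the cordless thermometer: lift its white handle out of the rack, push its spigot fully home in the flat contact head with the orange collar so that it clicks in, and lift the head out of the rack on the handle, leaving the blue-collared spike head, the timer and the salt shaker where they are. Then set the head upright on the plate with its sprung copper disc centred in the white check ring and press gently until the disc is about halfway in, the steel rim round it still clear of the plate. Finish there, still holding the probe by its handle against the plate.

Things in the scene. Friction and masses are not known exactly. Their poses are not given: they have to be found in the camera images.
- rack: Fixed rack: grey block 178 mm (its x) x 66 mm (its y) on a 178 x 74 mm steel foot, top 45 mm above the table. Origin: centre of its underside, z up. Holes in a row along x: handle socket at x = -54 mm (23 mm wide), head seats at x = 0 and +54 mm (37 mm wide; which head is in which seat varies). Heads hang in them by their collars.
- probe_handle: Loose cordless thermometer handle, 120 g, upright in the rack. Origin: tip of its steel spigot, on the axis, 15 mm above the table; z up. Spigot z 0-30 mm, 19 mm thick, tip coned to 10 mm. Black shoulder disc 33 mm wide, z 30-35. White grip z 34-123 mm, 36 mm along x, 28 mm along y: grip across y from above at about z = 95 mm. Display on -x.
- handle_shoulder (a point): Centre of the lower face of the handle's shoulder, 30 mm above the spigot's tip; it bears on the head's mouth when the spigot is fully home.
- surface_head: Loose contact head, 90 g, orange collar, z up. Origin: centre of its steel bell's rim (33 mm wide), 31 mm above the table in the rack. Collar 46 mm wide, z 14-18 mm; black sleeve 32 mm wide, z 18-50, bore about 21 mm. Sprung balls catch behind the spigot's end (push 5 to 10 N straight down); the head then hangs from it. Fully home, the handle's origin is 20 mm above this one.
- head_mouth (a point): Centre of the open upper mouth of the contact head's sleeve, 50 mm above the head's origin.
- sensor (a joint): Travel of the contact head's sprung copper disc in m: 0 hanging free, with the disc's face 10 mm below the bell rim; grows as it is pressed in, 0.010 when the disc is level with the rim. The spring gives about 0.9 N at the start and 4.4 N at full travel.
- sensor_face (a point): Centre of the face of the copper disc (18 mm across), pointing down.
- spike_head: Loose spike head with a blue collar, same sleeve and sizes as the contact head; not wanted, stays in its seat.
- griddle: Fixed table griddle, 224 mm (its x) x 180 mm (its y); origin: centre of its underside, z up, front with control knob at -x. Dark level plate, top 70 mm above the table, x -70 to +107 mm, y -83 to +83 mm. Thin guards at the back (94 mm above the table) and sides (82 mm).
- check_mark: Painted check ring on the plate, white, 34 mm outside and 27 mm inside diameter with a small centre dot; origin at its centre on the plate's top.
- timer: Round white wind-up timer with a red knob, 72 mm wide, 47 mm tall; bystander. Origin: centre of its underside.
- mill_1: Glass salt shaker with a grey top, 44 mm wide, 90 mm tall; bystander. Origin: centre of its underside.
Mind the look-alikes: they are no part of the job. What is shaped like the probe_handle but pink is not meant.

How it is judged (in metres and radians):
On the way, in this order (a step that is already met when the one before it is completed fails the run):
1. the handle has been lifted clear of its socket (z of probe_handle in the frame of rack above 0.055 m), for 0.1 s.
2. the spigot is fully home in the contact head: shoulder on the sleeve's mouth (z of probe_handle in the frame of surface_head below 0.0225 m and distance between handle_shoulder and head_mouth below 0.004 m and angle between the z axis of probe_handle and the z axis of surface_head, either way round below 0.08 rad), for 0.2 s.
3. the contact head hangs on the handle clear above the rack, still fully home (all of step 2 and z of surface_head in the frame of rack above 0.065 m and contact force between surface_head and rack below 0.05 N and contact force between the fingers and surface_head below 0.5 N), for 0.2 s.
At the end, for the whole second after the job is handed in: Spigot fully home in the contact head (2.5 mm), head upright (5 deg), disc centre within 7 mm of the ring's centre, disc pressed in 2.5 to 8.5 mm with 0.8 to 6 N, at rest; the fingers hold the handle and do not touch the head; the spike head is in its seat (all of step 2 and angle between surface_head's own z axis and vertical below 0.09 rad and horizontal distance between sensor_face and check_mark below 0.007 m and value of joint sensor between 0.0025 and 0.0085 m and contact force between surface_head and griddle between 0.8 and 6 N and contact force between the fingers and probe_handle above 3 N and contact force between the fingers and surface_head below 0.5 N and z of spike_head in the frame of rack between 0.026 and 0.036 m and linear speed of surface_head below 0.01 m/s); the arm keeps its last pose, push and grip.
It fails at once if the contact head is pressed on the griddle harder than 15 N (contact force between surface_head and griddle above 15 N).
It fails at once if the spike head is moved from its seat (distance of spike_head from where it was at the start of the episode above 0.012 m).
It fails at once if the timer or the salt shaker is moved (distance of any of timer, mill_1 from where it was at the start of the episode above 0.025 m).
It also fails if it takes over 48 s, if anything falls off the work surface, if the arm or the gripper's body presses on something with over 40 N, if the wrist force passes 120 N, or if a joint passes its speed limit or range.

## Working session

There is one attempt and no reset: what is moved stays moved. The work goes in short steps, Python scripts to look and compute and a tool call to move; the robot and the scene stay as the last step left them, time stands still between calls to the robot, and variables do not carry over. Pictures are saved under pics/ and viewed, at most 10 in all, crops included, and the job is handed in when it is done.

Besides the shell and the picture viewer there is one more tool, called as name([rows], argument=value, ...), one row to a line, values as JSON. jog_arm: Moves the arm, as the interface text tells. Its arguments: {"type":"object","properties":{"series":{"type":"array","items":{"type":"object","properties":{"gripper":{"type":"number"},"dx":{"type":"number"},"dy":{"type":"number"},"dz":{"type":"number"},"turn":{"type":"number"}}}},"newtons":{"type":"number"}},"required":["series"]}

```bash
mkdir -p pics
cat > h.py <<'E'
import numpy as np, cv2
from rig import arm, eyes
def cloud(c):
    K=np.array(c["camera_matrix"]);D=np.array(c["distortion"],float);T=np.array(c["camera_from_world"])
    h,w=c["range_z"].shape
    u,v=np.meshgrid(np.arange(w),np.arange(h))
    p=cv2.undistortPoints(np.stack([u,v],-1).reshape(-1,1,2).astype(np.float32),K,D).reshape(h,w,2)
    z=c["range_z"].astype(float)
    P=np.dstack([p[...,0]*z,p[...,1]*z,z])
    W=(P-T[:3,3])@T[:3,:3]
    W[z<=0]=np.nan
    return W
def snap(n,f):
    c=eyes.read_camera(n); cv2.imwrite(f"pics/{f}.png",c["pixels"]); np.savez(f"pics/{f}.npz",W=cloud(c),px=c["pixels"]); return c
E
python3 - <<'E'
from h import *
for n in("top","side"):
    c=snap(n,n+"0"); T=np.array(c["camera_from_world"]);print(n,(-T[:3,:3].T@T[:3,3]).round(),T[:3,:3].round(2).tolist())
s=arm.observe();print(s)
a=cv2.imread("pics/top0.png");b=cv2.imread("pics/side0.png")
E
```

```text
top [ 472.  247. 1042.] [[-0.01, -1.0, 0.01], [-1.0, 0.0, -0.07], [0.07, -0.01, -1.0]]
side [ 350. -507.  520.] [[0.97, -0.25, -0.02], [-0.14, -0.48, -0.86], [0.21, 0.84, -0.5]]
{'clock': 0.1, 'qpos': array([ 1.01049287,  0.42669599,  0.07382824,  1.60652611, -0.03406701,
        1.11082747, -0.06711932]), 'dq': array([-5.83762851e-04, -2.35998800e-03, -2.38191668e-04, -3.47047130e-03,
        1.95271181e-03, -1.57314773e-04, -3.17257410e-05]), 'effort': array([ 1.06915270e-02, -9.51523590e+01,  3.77208754e+00, -4.64393914e+01,
        1.96448254e-02,  6.66670254e-03, -6.83893791e-05]), 'position': array([ 269.39208852, -618.5087978 ,  230.66965822]), 'eef_rot': array([ 9.78980299e-01,  2.03953951e-01, -1.73297188e-04, -5.73736196e-04]), 'wrist_force': array([ 0.30323084,  0.63128086, -0.10932283]), 'moment': array([-0.0309943 , -0.00305329, -0.00824459]), 'finger_force': 0.0, 'gripper_width': 85.55823249066447}
```

View pics/top0.png

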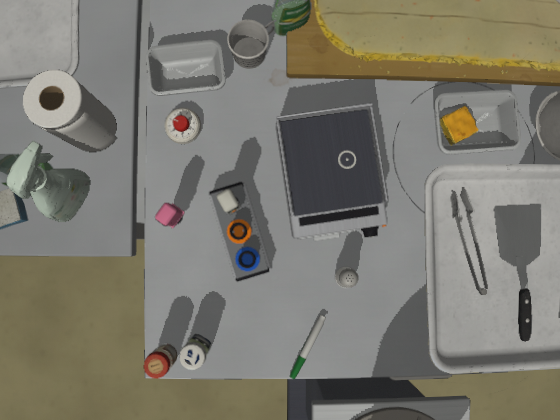

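View pics/side0.png

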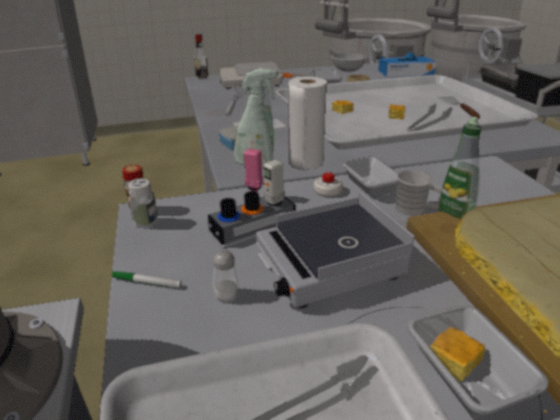

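Candidates: the white handle at top (228,200) / side (273,182), in the rack; the pink one at top (168,214) / side (253,168), standing outside the rack, is the look-alike. The orange-collared head is at top (238,231), the blue spike at (247,259), the ring at (347,159).

Run:
```python
from h import *
d=np.load("pics/top0.npz");W=d["W"];px=d["px"]
hsv=cv2.cvtColor(px,cv2.COLOR_BGR2HSV).astype(int)
Z=W[...,2]
R=np.zeros(Z.shape,bool);R[180:285,205:275]=1
def blob(m,n):
    P=W[m];q,_=None,None
    c=np.nanmedian(P,0); mid=(np.nanmin(P,0)+np.nanmax(P,0))/2
    print(n,m.sum(),"med",c.round(1),"mid",mid.round(1),"ext",(np.nanmax(P,0)-np.nanmin(P,0)).round(1))
    if m.sum()>5:
        r=cv2.minAreaRect(P[:,:2][~np.isnan(P[:,0])].astype(np.float32));print("   rect",np.round(r[0],1),np.round(r[1],1),round(r[2],1))
blob(R&(Z>128),"handle top")
H,S,V=hsv[...,0],hsv[...,1],hsv[...,2]
blob(R&(H>5)&(H<20)&(S>150)&(V>90)&(Z<60),"orange")
blob(R&(H>100)&(H<130)&(S>150)&(V>60)&(Z<60),"blue")
blob(R&(Z>35)&(Z<53),"rack top+collars")
blob(R&(Z>72)&(Z<90)&(np.indices(Z.shape)[0]>215),"sleeves")
for nm,t in(("o",(238,231)),("b",(247,259))):
    m=np.zeros_like(R);m[t[1]-12:t[1]+12,t[0]-12:t[0]+12]=1
    blob(m&(Z>72)&(Z<90),"sleeve "+nm)
G=np.zeros_like(R);G[145:175,333:362]=1
blob(G&(V>120)&(S<60),"ring")
G=np.zeros_like(R);G[100:240,270:390]=1
blob(G&(Z>66)&(Z<74),"plate")
a=cv2.resize(px[180:285,200:275],None,fx=5.5,fy=5.5,interpolation=cv2.INTER_CUBIC)
b=cv2.imread("pics/side0.png")[140:260,190:310]; b=cv2.resize(b,(480,480),interpolation=cv2.INTER_CUBIC)
o=np.zeros((580,900,3),np.uint8);o[:a.shape[0],:a.shape[1]]=a;o[:480,415:895]=b
cv2.imwrite("pics/crop1.png",cv2.resize(o[:,:],(800,515)))
d=np.load("pics/side0.npz");W=d["W"];Z=W[...,2]
px=d["px"];hsv=cv2.cvtColor(px,cv2.COLOR_BGR2HSV).astype(int);H,S,V=hsv[...,0],hsv[...,1],hsv[...,2]
R=np.zeros(Z.shape,bool);R[155:205,264:288]=1
blob(R&(Z>132),"side handle top")
blob(R&(Z>60)&(Z<130),"side handle body")
G=np.zeros_like(R);G[234:251,335:361]=1
blob(G&(V>110)&(S<60),"side ring")
for nm,t in(("o",(252,200)),("b",(228,207))):
    m=np.zeros_like(R);m[t[1]-12:t[1]+12,t[0]-12:t[0]+12]=1
    blob(m&(Z>77)&(Z<90),"side sleeve "+nm)
```

```text
handle top 326 med [539.8 314.7 136.9] mid [540.9 314.9 135.3] ext [39.5 34.4 12.8]
   rect [540.7 315.5] [36.7 27.7] 28.6
orange 277 med [490.  298.6  48.7] mid [491.  299.7  49.4] ext [43.1 43.  13.3]
   rect [491.  299.7] [43. 43.] 89.8
blue 285 med [437.9 282.2  49.1] mid [438.7 283.2  51.3] ext [42.9 43.  17. ]
   rect [438.5 284. ] [42.8 42.4] 71.8
rack top+collars 2350 med [480.8 295.2  45.6] mid [490.4 299.3  44. ] ext [184.3 108.7  17.9]
   rect [490.3 299.2] [177.1  63. ] 17.0
sleeves 264 med [475.  293.5  80.7] mid [464.2 292.7  79.1] ext [79.5 45.1 14.1]
   rect [464.4 292.2] [83.9 31.4] 16.8
sleeve o 133 med [489.5 300.7  80.6] mid [489.5 299.9  79.3] ext [29.  30.8 13.7]
   rect [489.5 299.9] [30.8 29. ] 89.7
sleeve b 131 med [438.9 284.7  80.8] mid [439.8 284.7  78.6] ext [30.7 29.1 13. ]
   rect [439.8 284.7] [30.7 29.1] 0.1
ring 106 med [621.4  98.8  69.8] mid [620.9  98.6  69.7] ext [32.7 32.8  7.7]
   rect [620.8  98.6] [32.8 32.6] 88.9
plate 8547 med [616.6 128.1  69.9] mid [618.7 129.2  70. ] ext [200.5 199.6   8. ]
   rect [617.9 128.9] [181.1 178.7] 8.1
side handle top 119 med [538.9 309.2 136.2] mid [540.5 312.  135.6] ext [37.8 34.5  7.1]
   rect [541.1 312.4] [35.7 26.3] 24.3
side handle body 587 med [536.6 302.8  94.8] mid [541.5 306.7  95. ] ext [43.4 27.5 70. ]
   rect [540.1 304.7] [25.6 42.9] 81.4
side ring 28 med [610.8  93.6  70.3] mid [621.2  95.8  70.2] ext [32.6 27.5  3.1]
   rect [620.4  94.7] [21.5 31.4] 70.1
side sleeve o 81 med [489.1 298.8  79.9] mid [488.8 297.4  79.6] ext [30.8 30.4  5.2]
   rect [488.9 297.5] [30.7 30.4] 1.5
side sleeve b 85 med [435.6 278.8  80. ] mid [437.  282.1  79.7] ext [30.9 29.9  5.2]
   rect [436.6 282.7] [29.8 30.1] 80.9
```

View pics/crop1.png

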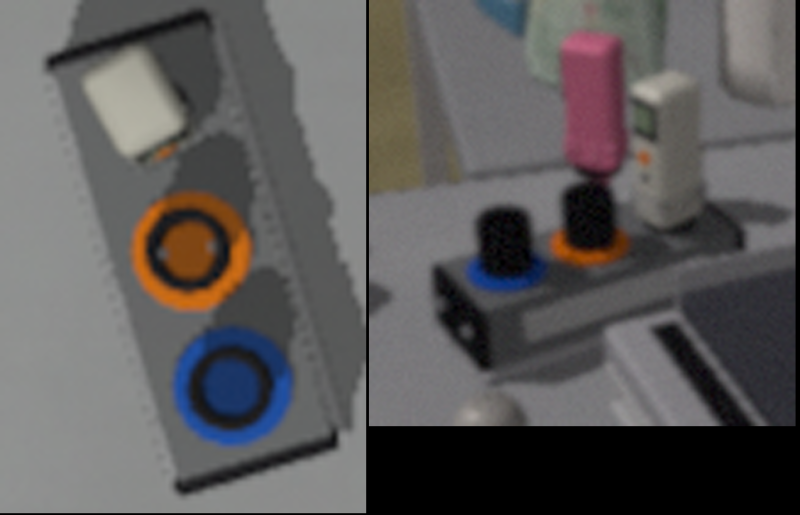

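The crop confirms it: the white handle with its display stands in the rack's end socket, next to the orange-collared head, then the blue one. The pink one stands apart behind the rack. The measured sizes and heights match the description. Moving there now via a waypoint at about (500,-200).

jog_arm([
  {"gripper":-1,"dx":380,"dy":-292,"dz":-25},
  {"gripper":-1,"dx":380,"dy":-292,"dz":-25},
  {"gripper":-1,"dx":380,"dy":-292,"dz":-25},
  {"gripper":-1,"dx":380,"dy":-292,"dz":-25},
  {"gripper":-1,"dx":380,"dy":-292,"dz":-25},
  {"gripper":-1,"dx":380,"dy":-292,"dz":-25},
  {"gripper":-1,"dx":380,"dy":-292,"dz":-25},
  {"gripper":-1,"dx":380,"dy":-292,"dz":-25},
  {"gripper":-1,"dx":380,"dy":-292,"dz":-25},
  {"gripper":-1,"dx":380,"dy":-292,"dz":-25},
  {"gripper":-1,"dx":380,"dy":-292,"dz":-25},
  {"gripper":-1,"dx":380,"dy":-292,"dz":-25},
], newtons=40)

```text
invalid input at $.series[0]: expected keys gripper, dx, dy, dz, turn
```

jog_arm([
  {"gripper":-1,"dx":380,"dy":-292,"dz":-25,"turn":0},
  {"gripper":-1,"dx":380,"dy":-292,"dz":-25,"turn":0},
  {"gripper":-1,"dx":380,"dy":-292,"dz":-25,"turn":0},
  {"gripper":-1,"dx":380,"dy":-292,"dz":-25,"turn":0},
  {"gripper":-1,"dx":380,"dy":-292,"dz":-25,"turn":0},
  {"gripper":-1,"dx":380,"dy":-292,"dz":-25,"turn":0},
  {"gripper":-1,"dx":380,"dy":-292,"dz":-25,"turn":0},
  {"gripper":-1,"dx":380,"dy":-292,"dz":-25,"turn":0},
  {"gripper":-1,"dx":380,"dy":-292,"dz":-25,"turn":0},
  {"gripper":-1,"dx":380,"dy":-292,"dz":-25,"turn":0},
  {"gripper":-1,"dx":380,"dy":-292,"dz":-25,"turn":0},
], newtons=40)

```text
clock: 1.2
position: [503.3, -194.9, 256.4]
eef_rot: [0.978, 0.207, 0.0, -0.001]
wrist_force: [-0.4, -1.5, 0.2]
gripper_width: 85.5
finger_force: 0.0
```

jog_arm([
  {"gripper":-1,"dx":242,"dy":-456,"dz":20,"turn":-0.08},
  {"gripper":-1,"dx":242,"dy":-456,"dz":20,"turn":-0.08},
  {"gripper":-1,"dx":242,"dy":-456,"dz":20,"turn":-0.08},
  {"gripper":-1,"dx":242,"dy":-456,"dz":20,"turn":-0.08},
  {"gripper":-1,"dx":242,"dy":-456,"dz":20,"turn":-0.08},
  {"gripper":-1,"dx":242,"dy":-456,"dz":20,"turn":-0.08},
  {"gripper":-1,"dx":242,"dy":-456,"dz":20,"turn":-0.08},
  {"gripper":-1,"dx":242,"dy":-456,"dz":20,"turn":-0.08},
  {"gripper":-1,"dx":242,"dy":-456,"dz":20,"turn":-0.08},
  {"gripper":-1,"dx":242,"dy":-456,"dz":20,"turn":-0.08},
  {"gripper":-1,"dx":242,"dy":-456,"dz":20,"turn":-0.08},
  {"gripper":-1,"dx":242,"dy":-456,"dz":20,"turn":-0.08},
])

```text
clock: 2.4
position: [540.4, 317.6, 235.5]
eef_rot: [0.97, 0.245, -0.001, -0.0]
wrist_force: [-0.7, 0.2, -0.5]
gripper_width: 85.3
finger_force: 0.0
```

Run:
```python
from h import *
c=snap("wrist","w1");s=arm.observe();print(s["clock"],s["position"],s["eef_rot"],s["wrist_force"])
W=np.load("pics/w1.npz")["W"];Z=W[...,2]
m=(Z>132)&(Z<145)&(abs(W[...,0]-541)<40)&(abs(W[...,1]-315)<40);P=W[m]
print(m.sum(),np.median(P,0),cv2.minAreaRect(P[:,:2].astype(np.float32)))
```

```text
2.45 [540.98635836 315.38201053 235.56844381] [ 9.69905786e-01  2.43479687e-01 -6.27889076e-04  1.20699676e-04] [-0.04115966 -0.45886392 -1.15126968]
1259 [540.58576741 316.01016077 139.19585217] ((538.935546875, 315.41998291015625), (35.77031707763672, 27.372779846191406), 29.37676429748535)
```

View pics/w1.png

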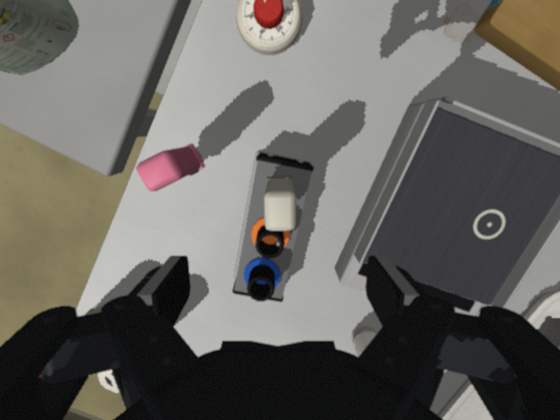

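The wrist view shows the white handle's top at (280,203), between and clear of the fingers, its edges parallel to them; the heads are at (270,240) and (263,280). Descending to the grip height.

jog_arm([
  {"gripper":-1,"dx":0,"dy":0,"dz":40,"turn":-0.01},
  {"gripper":-1,"dx":0,"dy":0,"dz":80,"turn":-0.01},
  {"gripper":-1,"dx":0,"dy":0,"dz":115,"turn":-0.01},
  {"gripper":-1,"dx":0,"dy":0,"dz":135,"turn":-0.01},
  {"gripper":-1,"dx":0,"dy":0,"dz":144,"turn":-0.01},
  {"gripper":-1,"dx":0,"dy":0,"dz":144,"turn":-0.01},
  {"gripper":-1,"dx":0,"dy":0,"dz":144,"turn":-0.01},
  {"gripper":0,"dx":0,"dy":0,"dz":144,"turn":-0.01},
  {"gripper":0.4,"dx":0,"dy":0,"dz":144,"turn":-0.01},
  {"gripper":1,"dx":0,"dy":0,"dz":144,"turn":-0.01},
  {"gripper":1,"dx":0,"dy":0,"dz":144,"turn":-0.01},
  {"gripper":1,"dx":0,"dy":0,"dz":144,"turn":-0.01},
], newtons=40)

```text
clock: 3.65
position: [541.2, 315.4, 92.8]
eef_rot: [0.969, 0.248, 0.0, -0.0]
wrist_force: [-0.2, -2.0, 5.8]
gripper_width: 27.3
finger_force: 43.5
```

jog_arm([
  {"gripper":1,"dx":0,"dy":0,"dz":0,"turn":0},
  {"gripper":1,"dx":0,"dy":0,"dz":0,"turn":0},
  {"gripper":1,"dx":0,"dy":0,"dz":0,"turn":0},
], newtons=60)

```text
clock: 3.95
position: [541.3, 315.4, 92.8]
eef_rot: [0.969, 0.248, 0.0, -0.0]
wrist_force: [-1.4, -1.5, 6.5]
gripper_width: 27.4
finger_force: 58.9
```

jog_arm([
  {"gripper":1,"dx":0,"dy":0,"dz":-10,"turn":0},
  {"gripper":1,"dx":0,"dy":0,"dz":-25,"turn":0},
  {"gripper":1,"dx":0,"dy":0,"dz":-45,"turn":0},
  {"gripper":1,"dx":0,"dy":0,"dz":-65,"turn":0},
  {"gripper":1,"dx":0,"dy":0,"dz":-85,"turn":0},
  {"gripper":1,"dx":0,"dy":0,"dz":-95,"turn":0},
  {"gripper":1,"dx":0,"dy":0,"dz":-95,"turn":0},
  {"gripper":1,"dx":0,"dy":0,"dz":-95,"turn":0},
  {"gripper":1,"dx":0,"dy":0,"dz":-95,"turn":0},
])

```text
clock: 4.85
position: [540.7, 315.0, 186.4]
eef_rot: [0.969, 0.248, -0.001, 0.0]
wrist_force: [-0.5, -0.3, -2.2]
gripper_width: 27.3
finger_force: 59.2
```

Run:
```python
from h import *
s=arm.observe();print(s["clock"],s["position"],s["eef_rot"],s["wrist_force"])
c=snap("side","s2");c2=snap("wrist","w2")
a=cv2.resize(c["pixels"][100:240,200:320],None,fx=4,fy=4,interpolation=cv2.INTER_CUBIC)
b=cv2.resize(c2["pixels"][150:350,180:330],None,fx=2,fy=2)
o=np.zeros((560,790,3),np.uint8);o[:,:480]=a;o[:400,485:785]=b;cv2.imwrite("pics/c2.png",o)
for f in("s2","w2"):
    W=np.load(f"pics/{f}.npz")["W"];Z=W[...,2]
    m=(abs(W[...,0]-541)<30)&(abs(W[...,1]-315)<30)&(Z>95)&(Z<150)
    for z in range(100,150,7):
        P=W[m&(abs(Z-z)<3.5)]
        if len(P)>4:print(f,z,len(P),np.mean(P,0).round(1),P.min(0).round(1),P.max(0).round(1))
    m=(abs(W[...,0]-490)<22)&(abs(W[...,1]-300)<22)&(Z>77)&(Z<86);P=W[m]
    if len(P)>5:print(f,"sleeve",len(P),P.mean(0),cv2.minAreaRect(P[:,:2].astype(np.float32)))
```

```text
4.85 [540.67158014 314.99500252 186.37853927] [ 9.68810273e-01  2.47802591e-01 -7.04339875e-04  1.87715127e-04] [-0.48431531 -0.33416791 -2.15531754]
s2 114 16 [538.6 307.5 114.8] [531.2 303.2 110.8] [547.1 311.  117. ]
s2 121 34 [539.4 308.5 120.8] [531.3 303.5 117.7] [549.  318.6 123.5]
s2 128 23 [539.6 308.8 128.1] [532.1 305.3 124.6] [547.8 312.8 131.4]
s2 135 13 [538.8 305.8 134.5] [531.4 300.6 131.7] [547.5 309.9 138.3]
s2 142 50 [537.9 303.3 142.1] [522.7 297.1 139.1] [554.9 315.3 145.3]
s2 149 31 [540.2 303.5 147.8] [520.9 294.5 145.7] [558.8 316.4 149.8]
s2 sleeve 75 [488.58284936 297.54007209  79.65636782] ((488.6998596191406, 297.4436950683594), (30.824077606201172, 30.447811126708984), 64.09207916259766)
w2 142 10 [552.4 322.4 142.9] [550.7 319.6 141.8] [553.6 324.8 144.1]
```

View pics/c2.png

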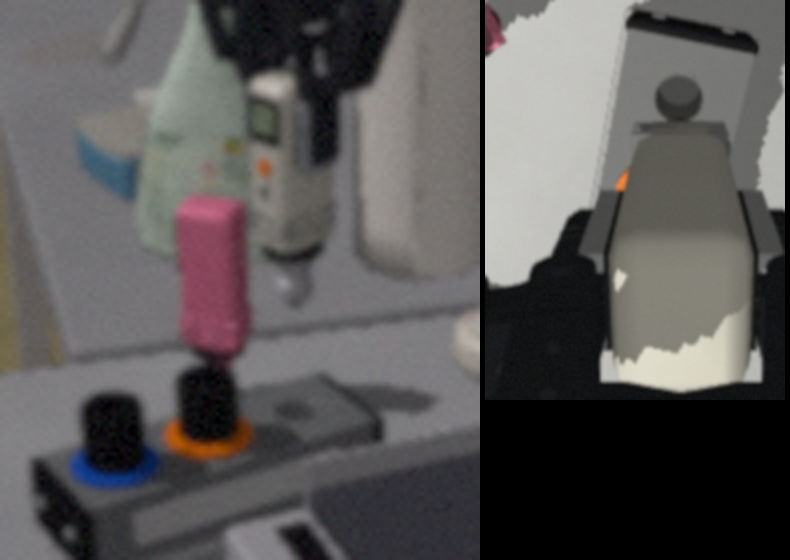

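The side crop shows the handle held with its spigot at about (273,171) in the full frame and the orange head's mouth at (252,194); the socket is empty. I'll check the tilt and spigot offset against the sleeve in the same camera.

Run:
```python
from h import *
c=eyes.read_camera("side");W=cloud(c);Z=W[...,2];T=np.array(c["camera_from_world"])
ex=T[0,:2]/np.linalg.norm(T[0,:2]);ez=np.array([-ex[1],ex[0]])  # lateral, depth (horizontal)
print("ex",ex,"ez",ez)
m=(abs(W[...,0]-541)<32)&(abs(W[...,1]-315)<32)
L=W[...,:2]@ex;D=W[...,:2]@ez
print("TCP lat,dep",np.array([540.7,315])@ex,np.array([540.7,315])@ez)
for z in list(range(112,142,4))+[150,160,170,175]:
    q=m&(abs(Z-z)<2.5)
    if q.sum()>3:print(z,q.sum(),"lat",L[q].min().round(1),L[q].max().round(1),"mid",((L[q].min()+L[q].max())/2).round(1),"front dep",np.percentile(D[q],5).round(1),np.percentile(D[q],25).round(1))
q=(abs(W[...,0]-490)<22)&(abs(W[...,1]-300)<22)&(Z>77)&(Z<86)
print("sleeve mid",(L[q].min()+L[q].max())/2,(D[q].min()+D[q].max())/2,L[q].ptp() if hasattr(L,'ptp') else '', "exp by geom",np.array([489.2,299.5])@ex,np.array([489.2,299.5])@ez)
q=(abs(W[...,0]-490)<22)&(abs(W[...,1]-300)<22)&(Z>55)&(Z<74)
print("sleeve body mid lat",(L[q].min()+L[q].max())/2,"front",np.percentile(D[q],[5,25]))
```

```text
ex [ 0.96901342 -0.24700809] ez [0.24700809 0.96901342]
TCP lat,dep 446.13800784885603 438.7964994762994
112 7 lat 441.9 450.2 mid 446.0 front dep 429.1 431.0
116 18 lat 438.0 454.3 mid 446.1 front dep 428.8 430.1
120 24 lat 438.0 454.4 mid 446.2 front dep 427.9 429.7
124 24 lat 438.0 454.4 mid 446.2 front dep 428.3 430.6
128 16 lat 440.2 454.5 mid 447.4 front dep 430.1 431.8
132 17 lat 438.3 454.6 mid 446.5 front dep 427.9 429.5
136 10 lat 438.4 454.6 mid 446.5 front dep 424.0 426.5
140 26 lat 430.4 460.8 mid 445.6 front dep 421.6 423.4
150 44 lat 426.7 467.1 mid 446.9 front dep 418.0 422.0
160 51 lat 425.0 467.2 mid 446.1 front dep 418.0 421.4
170 47 lat 427.4 465.3 mid 446.3 front dep 419.7 420.8
175 47 lat 427.6 465.4 mid 446.5 front dep 419.3 421.9
sleeve mid 399.5653045388751 409.07940861505614  exp by geom 400.0624421552376 411.05587500580395
sleeve body mid lat 400.5763311870577 front [394.53610014 396.14009252]
```

Upright, and every source agrees on a shift of (-51.5, -15.2) mm. Moving over the head and starting the spigot in.

jog_arm([
  {"gripper":1,"dx":-26,"dy":-6,"dz":0,"turn":0},
  {"gripper":1,"dx":-52.5,"dy":-11.4,"dz":0,"turn":0},
  {"gripper":1,"dx":-52.5,"dy":-11.4,"dz":0,"turn":0},
  {"gripper":1,"dx":-52.5,"dy":-11.4,"dz":0,"turn":0},
  {"gripper":1,"dx":-52.5,"dy":-11.4,"dz":12,"turn":0},
  {"gripper":1,"dx":-52.5,"dy":-11.4,"dz":24,"turn":0},
  {"gripper":1,"dx":-52.5,"dy":-11.4,"dz":30,"turn":0},
  {"gripper":1,"dx":-52.5,"dy":-11.4,"dz":36,"turn":0},
  {"gripper":1,"dx":-52.5,"dy":-11.4,"dz":40,"turn":0},
  {"gripper":1,"dx":-52.5,"dy":-11.4,"dz":40,"turn":0},
])

```text
clock: 6.0
position: [489.4, 300.0, 146.7]
eef_rot: [0.969, 0.248, -0.0, 0.0]
wrist_force: [0.0, -0.1, -0.5]
gripper_width: 27.3
finger_force: 59.2
```

jog_arm([
  {"gripper":1,"dx":0,"dy":0,"dz":4,"turn":0},
  {"gripper":1,"dx":0,"dy":0,"dz":8,"turn":0},
  {"gripper":1,"dx":0,"dy":0,"dz":11,"turn":0},
  {"gripper":1,"dx":0,"dy":0,"dz":14,"turn":0},
  {"gripper":1,"dx":0,"dy":0,"dz":16,"turn":0},
  {"gripper":1,"dx":0,"dy":0,"dz":17,"turn":0},
  {"gripper":1,"dx":0,"dy":0,"dz":17,"turn":0},
])

```text
clock: 6.7
position: [489.3, 300.0, 130.0]
eef_rot: [0.969, 0.248, -0.0, 0.0]
wrist_force: [0.1, -0.9, -1.3]
gripper_width: 27.3
finger_force: 59.2
```

jog_arm([
  {"gripper":1,"dx":0,"dy":0,"dz":1,"turn":0},
  {"gripper":1,"dx":0,"dy":0,"dz":2,"turn":0},
  {"gripper":1,"dx":0,"dy":0,"dz":2,"turn":0},
  {"gripper":1,"dx":0,"dy":0,"dz":2,"turn":0},
])

```text
clock: 7.1
position: [489.6, 300.3, 128.7]
eef_rot: [0.969, 0.248, 0.0, -0.0]
wrist_force: [-2.0, -1.4, 4.0]
gripper_width: 27.2
finger_force: 60.0
```

jog_arm([
  {"gripper":1,"dx":0,"dy":0,"dz":1,"turn":0},
  {"gripper":1,"dx":0,"dy":0,"dz":2,"turn":0},
  {"gripper":1,"dx":0,"dy":0,"dz":2,"turn":0},
  {"gripper":1,"dx":0,"dy":0,"dz":2,"turn":0},
])

```text
clock: 7.5
position: [490.1, 301.0, 128.5]
eef_rot: [0.969, 0.248, 0.001, -0.0]
wrist_force: [-8.2, -3.8, 32.1]
gripper_width: 27.6
finger_force: 63.5
```

Hard stop at the expected height, 128.5 mm. Lifting.

jog_arm([
  {"gripper":1,"dx":0,"dy":0,"dz":-2,"turn":0},
  {"gripper":1,"dx":0,"dy":0,"dz":-2,"turn":0},
  {"gripper":1,"dx":0,"dy":0,"dz":-2,"turn":0},
  {"gripper":1,"dx":0,"dy":0,"dz":-10,"turn":0},
  {"gripper":1,"dx":0,"dy":0,"dz":-20,"turn":0},
  {"gripper":1,"dx":0,"dy":0,"dz":-35,"turn":0},
  {"gripper":1,"dx":0,"dy":0,"dz":-50,"turn":0},
  {"gripper":1,"dx":0,"dy":0,"dz":-65,"turn":0},
  {"gripper":1,"dx":0,"dy":0,"dz":-65,"turn":0},
  {"gripper":1,"dx":0,"dy":0,"dz":-65,"turn":0},
  {"gripper":1,"dx":0,"dy":0,"dz":-65,"turn":0},
])

```text
clock: 8.6
position: [489.4, 299.8, 190.9]
eef_rot: [0.969, 0.248, -0.0, 0.0]
wrist_force: [-0.1, 0.2, -2.3]
gripper_width: 27.1
finger_force: 59.4
```

```bash
cat > m.py <<'E'
from h import *
def meas(f,x,y,crop=None):
    c=snap("side",f);W=cloud(c);Z=W[...,2];T=np.array(c["camera_from_world"])
    ex=T[0,:2]/np.linalg.norm(T[0,:2]);ez=np.array([-ex[1],ex[0]])
    m=(abs(W[...,0]-x)<32)&(abs(W[...,1]-y)<32);L=W[...,:2]@ex;D=W[...,:2]@ez
    s=arm.observe();p=s["position"];print(p,s["eef_rot"],s["wrist_force"],"lat/dep TCP",p[:2]@ex,p[:2]@ez)
    for z in range(72,200,5):
        q=m&(abs(Z-z)<2.5)
        if q.sum()>3:print(z,q.sum(),"w",np.ptp(L[q]).round(1),"mid",((L[q].min()+L[q].max())/2).round(1),"front",np.percentile(D[q],5).round(1),"bgr",np.median(c["pixels"][q],0))
    u=np.where(m&(Z>80));a,b=int(np.median(u[0])),int(np.median(u[1]));a=max(a,70);
    cv2.imwrite(f"pics/{f}c.png",cv2.resize(c["pixels"][a-70:a+80,b-80:b+80],None,fx=3.7,fy=3.7,interpolation=cv2.INTER_CUBIC))
E
python3 -c "
from m import *
meas('s3',489.5,300)"
```

```text
[489.26978807 299.85685722 190.6826544 ] [ 9.68817239e-01  2.47775859e-01 -5.13411770e-04  1.35487810e-04] [ 0.25519452  0.63312985 -1.5333509 ] lat/dep TCP 400.04192111162104 411.41891265689867
82 7 w 12.3 mid 398.9 front 403.2 bgr [ 71.  76. 107.]
87 12 w 14.4 mid 399.9 front 403.0 bgr [60.  63.5 87.5]
92 9 w 23.8 mid 401.7 front 394.3 bgr [78. 77. 86.]
97 37 w 32.7 mid 399.4 front 392.6 bgr [88. 85. 90.]
102 24 w 26.4 mid 399.0 front 392.2 bgr [77.5 82.  95.5]
107 23 w 39.0 mid 402.4 front 388.5 bgr [ 43.  74. 121.]
112 104 w 44.7 mid 399.9 front 388.8 bgr [ 15.   62.5 126.5]
117 35 w 30.2 mid 399.5 front 394.2 bgr [14. 16. 20.]
122 38 w 29.8 mid 399.8 front 393.6 bgr [14. 13. 13.]
127 36 w 30.1 mid 400.0 front 393.2 bgr [15.  13.5 15. ]
132 31 w 30.0 mid 400.3 front 394.6 bgr [16. 14. 15.]
137 42 w 29.7 mid 400.5 front 394.9 bgr [17.5 13.5 15. ]
142 33 w 29.5 mid 400.8 front 394.0 bgr [15. 16. 18.]
147 47 w 33.4 mid 400.8 front 393.1 bgr [43. 44. 48.]
152 38 w 39.2 mid 400.0 front 391.6 bgr [83.5 87.  90. ]
157 48 w 42.4 mid 400.3 front 390.4 bgr [83. 86. 89.]
162 55 w 44.9 mid 399.5 front 389.9 bgr [83. 85. 87.]
167 52 w 44.7 mid 399.7 front 390.5 bgr [87.  89.  92.5]
172 48 w 38.9 mid 399.1 front 390.7 bgr [ 93.   96.5 100.5]
177 51 w 38.6 mid 399.5 front 391.5 bgr [ 97. 101. 103.]
182 56 w 38.7 mid 399.6 front 390.9 bgr [ 93.   97.5 101. ]
187 40 w 38.2 mid 399.8 front 391.2 bgr [ 98.  104.5 106. ]
192 44 w 40.5 mid 401.3 front 390.1 bgr [ 79.   94.5 105.5]
197 46 w 38.6 mid 400.8 front 388.6 bgr [ 87.5 101.  108. ]
```

View pics/s3c.png

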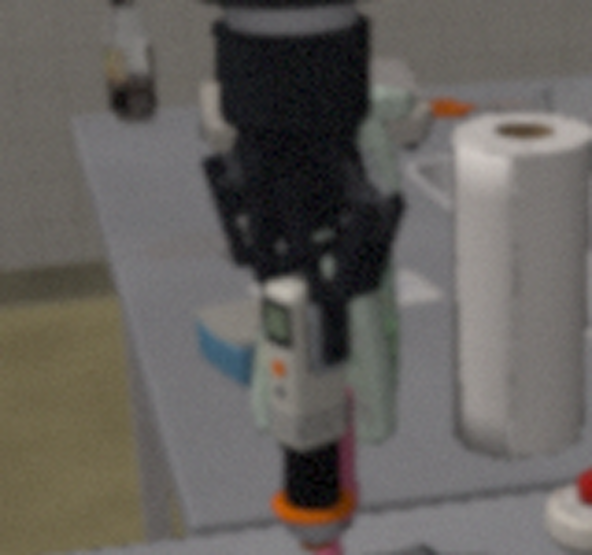

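The side crop shows the orange-collared head hanging upright under the white handle, sleeve against the shoulder, clear of the rack. Carrying it over the griddle.

jog_arm([
  {"gripper":1,"dx":0,"dy":0,"dz":-20,"turn":0},
  {"gripper":1,"dx":0,"dy":10,"dz":-40,"turn":0},
  {"gripper":1,"dx":3,"dy":35,"dz":-40,"turn":0},
  {"gripper":1,"dx":6,"dy":70,"dz":-40,"turn":0},
  {"gripper":1,"dx":9,"dy":105,"dz":-40,"turn":0},
  {"gripper":1,"dx":12,"dy":140,"dz":-40,"turn":0},
  {"gripper":1,"dx":14,"dy":175,"dz":-40,"turn":0},
  {"gripper":1,"dx":17,"dy":205,"dz":-40,"turn":0},
  {"gripper":1,"dx":18.7,"dy":230,"dz":-40,"turn":0},
  {"gripper":1,"dx":18.7,"dy":240,"dz":-40,"turn":0},
  {"gripper":1,"dx":18.7,"dy":240,"dz":-25,"turn":0},
  {"gripper":1,"dx":18.7,"dy":240,"dz":-10,"turn":0},
])

```text
clock: 9.85
position: [620.5, 99.7, 199.9]
eef_rot: [0.969, 0.248, -0.0, -0.0]
wrist_force: [-0.0, 0.4, -1.8]
gripper_width: 27.2
finger_force: 59.5
```

jog_arm([
  {"gripper":1,"dx":0,"dy":0,"dz":5,"turn":0},
  {"gripper":1,"dx":0,"dy":0,"dz":8,"turn":0},
  {"gripper":1,"dx":0,"dy":0,"dz":8,"turn":0},
])

```text
clock: 10.15
position: [620.8, 99.3, 192.9]
eef_rot: [0.969, 0.248, -0.0, -0.0]
wrist_force: [0.6, -0.1, -2.7]
gripper_width: 27.5
finger_force: 59.3
```

Run:
```python
from m import *
W=np.load("pics/w1.npz")
w=W["W"];V=W["px"].max(2)
m=(abs(w[...,0]-621)<22)&(abs(w[...,1]-98)<22)&(V>115)
P=w[m];print("wrist ring",len(P),P.mean(0),(P.min(0)+P.max(0))/2,np.ptp(P,0))
meas("s4",621,98.5)
```

```text
wrist ring 361 [619.2678682   98.70135063  72.59788181] [619.22881328  98.57919156  72.29581954] [34.63705476 35.07363741  4.70090883]
[621.10933335  99.1894721  193.41669225] [ 9.68714353e-01  2.48178352e-01  5.57983581e-05 -7.47365362e-05] [-0.15712361  0.35669481 -2.18730462] lat/dep TCP 577.3626765029247 249.53495774586986
72 398 w 73.0 mid 577.5 front 218.4 bgr [59. 53. 54.]
87 23 w 16.7 mid 577.1 front 240.1 bgr [61. 67. 89.]
97 40 w 31.8 mid 576.8 front 231.9 bgr [86.5 84.  90. ]
102 43 w 31.9 mid 576.7 front 232.0 bgr [84. 85. 94.]
107 11 w 25.8 mid 573.6 front 229.4 bgr [ 64.  78. 114.]
112 163 w 44.9 mid 577.3 front 226.9 bgr [ 15.  75. 148.]
117 48 w 31.8 mid 577.3 front 232.8 bgr [14.  22.  43.5]
122 48 w 29.4 mid 576.1 front 233.0 bgr [15.5 15.  17. ]
127 48 w 29.9 mid 577.3 front 232.4 bgr [16. 14. 16.]
132 49 w 30.0 mid 577.0 front 233.0 bgr [18. 16. 17.]
137 49 w 29.6 mid 576.7 front 233.2 bgr [16. 15. 15.]
142 51 w 29.3 mid 576.3 front 232.9 bgr [17. 14. 15.]
147 49 w 32.0 mid 577.0 front 232.4 bgr [25. 24. 25.]
152 49 w 36.8 mid 576.0 front 230.7 bgr [76. 79. 81.]
157 59 w 40.4 mid 577.7 front 228.7 bgr [100. 103. 103.]
162 71 w 45.5 mid 576.9 front 227.8 bgr [90. 93. 95.]
167 69 w 43.4 mid 576.9 front 227.7 bgr [96. 97. 98.]
172 64 w 41.1 mid 576.1 front 229.1 bgr [100.5 106.5 110. ]
177 65 w 38.2 mid 577.0 front 229.3 bgr [101. 105. 110.]
182 71 w 40.1 mid 577.7 front 229.7 bgr [101. 105. 107.]
187 62 w 39.9 mid 577.5 front 229.0 bgr [109.5 118.  121. ]
192 53 w 41.1 mid 578.0 front 229.0 bgr [103. 112. 130.]
197 69 w 34.5 mid 573.9 front 227.9 bgr [ 92. 104. 121.]
```

View pics/s4c.png

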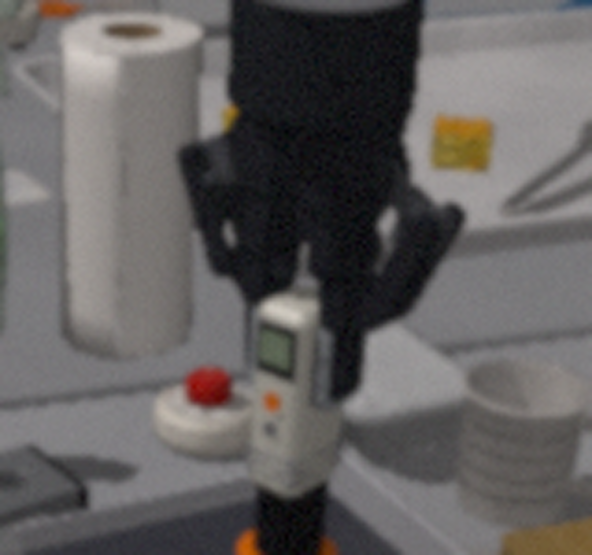

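The crop and numbers show the head upright and centred over the ring to about 1 mm, disc some 15 mm above the plate. Descending gently.

jog_arm([
  {"gripper":1,"dx":0,"dy":0,"dz":5,"turn":0},
  {"gripper":1,"dx":0,"dy":0,"dz":9,"turn":0},
  {"gripper":1,"dx":0,"dy":0,"dz":12,"turn":0},
  {"gripper":1,"dx":0,"dy":0,"dz":14,"turn":0},
  {"gripper":1,"dx":0,"dy":0,"dz":14,"turn":0},
  {"gripper":1,"dx":0,"dy":0,"dz":14,"turn":0},
])

```text
clock: 10.8
position: [621.3, 98.6, 179.4]
eef_rot: [0.969, 0.248, 0.0, -0.0]
wrist_force: [-0.4, -0.9, -2.3]
gripper_width: 27.1
finger_force: 59.3
```

jog_arm([
  {"gripper":1,"dx":0,"dy":0,"dz":2,"turn":0},
  {"gripper":1,"dx":0,"dy":0,"dz":4,"turn":0},
  {"gripper":1,"dx":0,"dy":0,"dz":5,"turn":0},
  {"gripper":1,"dx":0,"dy":0,"dz":5,"turn":0},
  {"gripper":1,"dx":0,"dy":0,"dz":5,"turn":0},
  {"gripper":1,"dx":0,"dy":0,"dz":5,"turn":0},
])

```text
clock: 11.4
position: [621.3, 98.6, 174.5]
eef_rot: [0.969, 0.248, 0.0, -0.0]
wrist_force: [1.3, 0.4, 1.4]
gripper_width: 27.3
finger_force: 59.5
```

Run:
```python
from m import *
meas("s5",621,98.5)
d=np.load("pics/s5.npz");W=d["W"];px=d["px"]
cv2.imwrite("pics/s5b.png",cv2.resize(px[195:275,300:400],None,fx=7,fy=7,interpolation=cv2.INTER_CUBIC))
a=arm.observe();print(a["position"],a["wrist_force"])
```

```text
[621.30717454  98.59961762 174.46968451] [ 9.68823079e-01  2.47753559e-01  1.27187680e-04 -2.32722006e-05] [ 1.01143339 -0.92136361 -0.04770103] lat/dep TCP 577.7000860901294 249.01224921009688
72 286 w 74.3 mid 576.8 front 217.9 bgr [57.  51.5 52. ]
77 21 w 30.4 mid 577.1 front 232.1 bgr [84. 83. 88.]
82 47 w 30.2 mid 576.8 front 232.3 bgr [89. 87. 93.]
87 11 w 23.2 mid 575.6 front 231.2 bgr [ 79.  82. 104.]
92 107 w 44.7 mid 578.0 front 225.8 bgr [ 21.  74. 141.]
97 91 w 42.5 mid 577.2 front 226.5 bgr [ 15.  62. 127.]
102 48 w 30.4 mid 577.5 front 232.6 bgr [17. 19. 21.]
107 42 w 28.2 mid 577.3 front 232.0 bgr [17. 15. 17.]
112 50 w 30.3 mid 578.3 front 231.9 bgr [16. 14. 17.]
117 48 w 30.5 mid 578.0 front 232.1 bgr [17. 15. 17.]
122 47 w 30.1 mid 577.9 front 232.8 bgr [17. 15. 15.]
127 44 w 29.6 mid 576.9 front 232.0 bgr [19. 18. 19.]
132 51 w 32.1 mid 577.9 front 231.2 bgr [51. 55. 55.]
137 53 w 41.1 mid 578.7 front 228.4 bgr [88. 92. 96.]
142 66 w 45.6 mid 578.1 front 228.1 bgr [97.  95.  95.5]
147 69 w 44.2 mid 578.5 front 228.3 bgr [95. 95. 96.]
152 65 w 44.1 mid 578.3 front 228.5 bgr [102. 104. 106.]
157 66 w 39.1 mid 578.4 front 228.6 bgr [106.5 112.5 115.5]
162 66 w 38.6 mid 578.1 front 229.0 bgr [102.5 107.  109.5]
167 60 w 38.0 mid 577.5 front 229.2 bgr [103.  109.5 111.5]
172 47 w 34.3 mid 575.3 front 228.1 bgr [110. 120. 133.]
177 68 w 42.4 mid 579.0 front 228.1 bgr [ 89.  100.5 121. ]
182 75 w 44.9 mid 579.0 front 226.0 bgr [105. 111. 119.]
187 86 w 48.0 mid 578.9 front 225.2 bgr [86. 86. 87.]
192 88 w 46.0 mid 579.0 front 225.7 bgr [65.5 66.5 66.5]
197 90 w 46.1 mid 578.8 front 225.2 bgr [75.5 76.5 76. ]
[621.30717454  98.59961762 174.46968451] [ 1.01143339 -0.92136361 -0.04770103]
```

View pics/s5b.png

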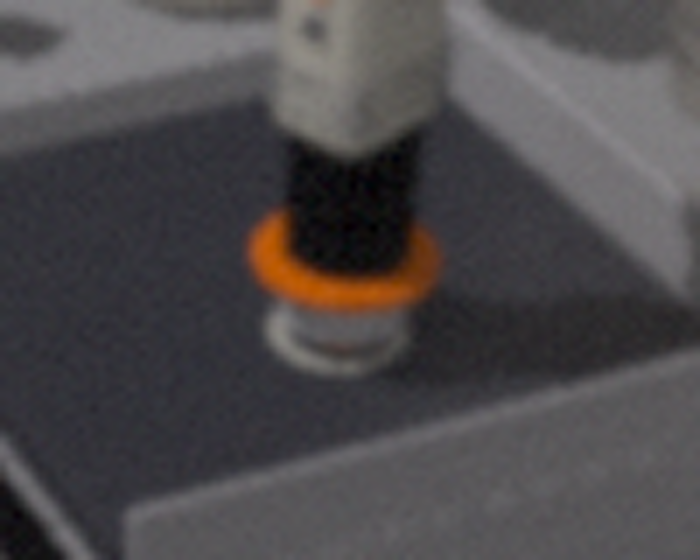

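The crop shows the bell standing inside the ring (ring at about (335,340) in the crop), its rim still clear with copper visible beneath. The disc is about 3 mm in, so 2 mm more brings it to halfway.

jog_arm([
  {"gripper":1,"dx":0,"dy":0,"dz":1,"turn":0},
  {"gripper":1,"dx":0,"dy":0,"dz":2,"turn":0},
  {"gripper":1,"dx":0,"dy":0,"dz":2,"turn":0},
  {"gripper":1,"dx":0,"dy":0,"dz":2,"turn":0},
  {"gripper":1,"dx":0,"dy":0,"dz":2,"turn":0},
  {"gripper":1,"dx":0,"dy":0,"dz":2,"turn":0},
  {"gripper":1,"dx":0,"dy":0,"dz":2,"turn":0},
  {"gripper":1,"dx":0,"dy":0,"dz":2,"turn":0},
])

```text
clock: 12.25
position: [621.2, 98.6, 172.4]
eef_rot: [0.969, 0.248, 0.0, -0.0]
wrist_force: [0.6, 0.3, 1.9]
gripper_width: 27.4
finger_force: 59.6
```

Run:
```python
from h import *
s5=np.load("pics/s5.npz")["W"]
f=[]
for i in range(6):
    c=eyes.read_camera("side");s=arm.observe();f.append(np.r_[s["position"],s["wrist_force"]])
print(np.mean(f,0).round(2))
def collar(W,px):
    h=cv2.cvtColor(px,cv2.COLOR_BGR2HSV);m=(h[...,0]>5)&(h[...,0]<20)&(h[...,1]>150)&(abs(W[...,0]-621)<28)&(abs(W[...,1]-98)<28)&(W[...,2]<110)
    return np.percentile(W[m][:,2],[50,80]),m.sum()
print(collar(s5,cv2.imread("pics/s5.png")),collar(cloud(c),c["pixels"]))
```

```text
[6.2123e+02 9.8570e+01 1.7236e+02 6.8000e-01 4.0000e-01 1.1000e+00]
(array([94.39172373, 95.76827056]), np.int64(188)) (array([92.21797937, 93.37294485]), np.int64(185))
```

```bash
python3 -c "
from rig import arm
print(arm.job_done())"
```

```text
the job is handed in; nothing more can be done
None
```

Job handed in at about 12.5 s, still gripping the handle: the contact head stands upright on the plate about 1 mm from the ring's centre, with the disc an estimated 5 mm in at about 3 N; the verdict was not reported back.

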